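# Hold a rock specimen in the bore of a susceptibility meter

## Robot

A 6-joint arm with a two-finger parallel gripper is mounted at the origin on the work surface. World frame = base frame: x ahead of the robot, y to its left, z up, the work surface at z = 0. Lengths are in m, angles in rad, forces in N, time in s.
With the tool pointing down it reaches from about 0.3 to 0.75 m from the base axis. Payload 8.5 kg.
Tool frame: the origin (TCP) lies midway between the tips of the shut fingers; the grasp point (between the pads) lies behind it (manip.hold_point_z is the z of the grasp point in the tool frame, in m); z points along the fingers, y is the line along which they close (so a half turn about z gives the same grasp; the last joint's range is limited). The gripper opens to 88 mm and grips with 3 to 60 N. Pads are 18 mm wide; open, the fingers measure 123 mm over their backs; the gripper's body (75 mm by 187 mm) begins 45 mm behind the grasp point.
Start: joints at [0.897, 0.381, 1.297, -0, 1.464, -0.215], TCP at [0.244, 0.493, 0.239] pointing down, gripper open.
Joint ranges: [-3.11, 3.11], [-0.89, 2.33], [0.22, 2.48], [-1.42, 4.56], [0.17, 2.85], [-2.88, 2.88]. Speed limits (rad/s): [2.39, 2.39, 3.14, 3.14, 3.14, 3.14].

## Interface

Orientations are given as a unit quaternion [w, x, y, z].
In Python, from station import manip gives the robot as it stands. The module is installed in compiled form; this text tells all that it offers.
- The arm moves only by the shell command python3 -m inch 'ROWS' [OPENING] [FORCE]. ROWS is JSON, a list of rows, each a list of 2 entries, a list of its own where there are three numbers: the shift along the tool's x, y, z in mm, then the turn about the tool's z in rad. A call has exactly 8 rows; each row is the pose to reach, as a shift and turn from the pose commanded when the call began, along the tool's axes at that moment; what a row does not reach only later rows make up. A row lasts 1/12 s, in which the tool goes at most 41.7 mm and 7.16 degrees, less where a joint would pass 70% of its speed; a pose out of reach is approached as far as the arm can. A call with a gripper value outside its range is refused whole. OPENING is the opening, from 0 (shut) to 1 (fully open), set as the call begins (- or left out, the last holds). The fingers move at their own pace and stop on an object; FORCE is the grip in N (left out, the last holds). Time passes only in rows, so rows that repeat a pose let the fingers close, or fill a call up. It gives the time, the measured TCP pose, the force, the opening and the grip force at its end, in the units of the state.
- manip.observe(): the state, without advancing time (a new reading comes with each control period).
- manip.snapshot(name): name is "scene" or "top"; returns a dict with "color" (480x640x3 uint8, blue, green, red), "depth" (480x640 float32, m along the optical axis (not along the pixel's ray), 0 where there is no reading), "fx", "fy", "cx", "cy" (pixels), "dist" ([k1, k2, p1, p2, k3] as OpenCV has them; the pictures are not rectified), "extrinsics" (4x4, takes a point from world to camera coordinates). Camera axes: x right, y down, z forward; pixel columns grow to the right and rows downward; lengths in m; the calibration is good to about 2 mm. A picture is of the moment at which its call begins.
- manip.finish_job(): hands the job in; it is judged then, once.
The state is a dict: "time_s": time; "joints": joint angles; "qd": joint speeds; "joint_torque": joint torques, N m; "eef_pos": TCP position; "eef_rot": TCP orientation; "wrist_force": force on the tool from outside, world axes, zero at the start; "moment": the same for the moment, N m; "opening": finger opening in m; "finger_force": force on a finger pad.
Only numpy, scipy, OpenCV 4.12 (cv2) and the standard library are available. Lean on these libraries where they do the work, as an engineer would, in place of code of your own. Each camera call takes 0.05 s, during which the arm holds its last target. There are 200 camera calls.

## Task

Lift the dust plug out of the bore of the susceptibility meter and set it down on the bench without dropping it. Then take the sample stem (the one with the flat, rectangular grip) out of the brown rack and lower it straight down the bore, touching neither its walls nor its floor, until the depth ring on the stem is level with the top of the bore's collar. Hold the specimen there, centred, upright and still, for a three-second reading and finish while still holding it up; leave the other stem, the mouse, the jar and the pen where they are.

Things in the scene. Friction and masses are not known exactly. Their poses are not given: they have to be found in the camera images.
- meter: Fixed white bench instrument, 210 x 145 x 110 mm (its x, y, z), origin at the centre of its underside. A vertical round bore, 40 mm wide, opens 30 mm from the centre towards its +x, in a grey collar 58 mm across whose top is 116 mm above the bench; bore floor at 20 mm. It stands to one side of the robot's x axis, the rack to the other; which side varies.
- bore_mouth (a point): Centre of the bore at the top of the collar (116 mm above the bench).
- coil_centre (a point): Point on the bore's axis 55 mm below bore_mouth, where the middle of the specimen belongs.
- dust_plug: Loose grey plastic plug, about 45 g, in the bore at the start. Origin at the centre of its underside, z along its axis: plug 36 mm diameter from 0 to 14 mm, flange 54 mm diameter from 14 to 19 mm (resting on the collar), round knob 20 mm diameter from 19 to 47 mm. On the bench it stands on its plug end.
- rack: Fixed brown rack, 190 x 110 x 50 mm (its x, y, z), origin at the centre of its underside. Two round pockets 29 mm wide, 18 mm deep, on its x axis 50 mm either side of the centre, hold the stems; which stem is in which varies. Rows of white-capped tubes, 13 mm wide, standing 11 mm out of the top, 42 mm either side of that axis. The bench between meter and rack is clear.
- sample_stem: Loose stem, about 55 g, upright in a rack pocket. Origin at the centre of its foot, z up: holder 26 mm diameter from 0 to 34 mm (grey rock core between white discs), rod 8 mm diameter, depth ring 15 mm diameter at 72 mm (55 mm above the middle of the specimen), flat white grip 22 mm (its x) by 12 mm (its y) from 122 to 164 mm. Grip it across the 12 mm.
- specimen (a point): Middle of the rock specimen, on the stem's axis 17 mm above its foot.
- standard_stem: The calibration stem, to be left alone: the same stem (origin at its foot) in the other pocket, but with a metal core and a ball knob of 24 mm diameter at the top (142 mm above the foot).
- mouse: Black computer mouse, 105 x 62 x 32 mm, loose on the bench; leave alone. Origin underneath its centre.
- jar: Small clear jar, 52 mm diameter, 75 mm high, loose on the bench; leave alone. Origin at the centre of its underside.
- pen: Pen, 125 mm long (its x), 9 mm thick, lying on a sheet of paper at the far side; leave alone. Origin underneath its centre.
Things that resemble listed ones, but are neither listed nor needed, are in the scene too. What is shaped like the sample_stem but orange is not meant. What is shaped like the dust_plug but purple is not meant.

How it is judged:
On the way, in this order (a step that is already met when the one before it is completed fails the run):
1. the dust plug stands or lies on the bench, let go (height (world z) of dust_plug below 0.03 m and contact force between the fingers and dust_plug below 0.05 N and linear speed of dust_plug below 0.03 m/s), for 0.2 s.
2. the specimen is held centred at the coil, still, for the reading (horizontal distance between specimen and coil_centre below 0.0045 m and z of specimen in the frame of coil_centre between -0.006 and 0.006 m and angle between sample_stem's own z axis and vertical below 0.08 rad and linear speed of sample_stem below 0.02 m/s and contact force between the fingers and sample_stem above 1 N and contact force between sample_stem and meter below 0.05 N), for 2 s.
At the end, for the whole second after the job is handed in: The fingers alone hold the sample stem in the bore: the middle of the specimen within 4.5 mm sideways and 6 mm in height of coil_centre, the stem within 0.08 rad of upright, still, touching nothing of the meter, after at least 2 s so; the dust plug rests on the bench, let go (all of step 1 and all of step 2); the arm keeps its last pose, push and grip.
It fails at once if the sample stem touches the meter (bore walls, floor, collar or case) (contact force between sample_stem and meter above 0.15 N).
It fails at once if the dust plug falls (faster than 0.6 m/s while not held: a drop of about 20 mm) (linear speed of dust_plug above 0.6 m/s and contact force between the fingers and dust_plug below 0.02 N).
It fails at once if the sample stem is dropped (linear speed of sample_stem above 0.6 m/s and contact force between the fingers and sample_stem below 0.02 N).
It fails at once if the calibration stem is moved more than 20 mm or tipped (distance of standard_stem from where it was at the start of the episode above 0.02 m or angle between standard_stem's own z axis and vertical above 0.2 rad).
It fails at once if the mouse, the jar or the pen is moved more than 20 mm (distance of any of mouse, jar, pen from where it was at the start of the episode above 0.02 m).
It also fails if it takes over 69 s, if anything falls off the work surface, if the arm or the gripper's body presses on something with over 40 N, if the wrist force passes 120 N, or if a joint passes its speed limit or range.

## Working session

There is one attempt and no reset: what is moved stays moved. The work goes in short steps, Python scripts to look and compute and a shell command to move; the robot and the scene stay as the last step left them, time stands still between calls to the robot, and variables do not carry over. Pictures are saved under pics/ and viewed, at most 11 in all, crops included, and the job is handed in when it is done.

```bash
mkdir -p pics; cat > h.py <<'E'
import numpy as np, cv2, pickle
from station import manip
def snap(n,f):
    s=manip.snapshot(n); cv2.imwrite(f'pics/{f}.png',s['color']); pickle.dump(s,open(f'{f}.pkl','wb')); return s
def load(f): return pickle.load(open(f'{f}.pkl','rb'))
def cloud(s):
    h,w=s['depth'].shape
    K=np.array([[s['fx'],0,s['cx']],[0,s['fy'],s['cy']],[0,0,1.]])
    u,v=np.meshgrid(np.arange(w),np.arange(h))
    n=cv2.undistortPoints(np.stack([u,v],-1).reshape(-1,1,2).astype(float),K,np.array(s['dist'],float)).reshape(h,w,2)
    P=np.dstack([n,np.ones((h,w))])*s['depth'][...,None]
    T=np.array(s['extrinsics']); return (P-T[:3,3])@T[:3,:3]
E
python3 - <<'E'
from h import *
print(manip.observe(), manip.hold_point_z)
a=snap('top','t0');b=snap('scene','s0')
E
```

```text
{'time_s': 0.0, 'joints': array([ 8.96688836e-01,  3.81201361e-01,  1.29820958e+00, -2.89585458e-05,
        1.46356985e+00, -2.15334826e-01]), 'qd': array([ 0.00094336, -0.00143933,  0.00097061, -0.00079578, -0.00086692,
       -0.00045868]), 'joint_torque': array([-8.08286732e-04, -4.37944257e+01, -2.24548906e+01,  7.12715252e-02,
        3.53881577e-02, -1.62207903e-04]), 'eef_pos': array([0.24342809, 0.49290989, 0.23815214]), 'eef_rot': array([-2.85597391e-04,  2.27378400e-01,  9.73806234e-01, -6.32749066e-04]), 'wrist_force': array([-0.72094905,  0.08912605,  0.06262901]), 'moment': array([ 0.0641803 , -0.02881028, -0.00670626]), 'finger_force': 0.0, 'opening': 0.08812426273402958} -0.0187
```

View pics/t0.png

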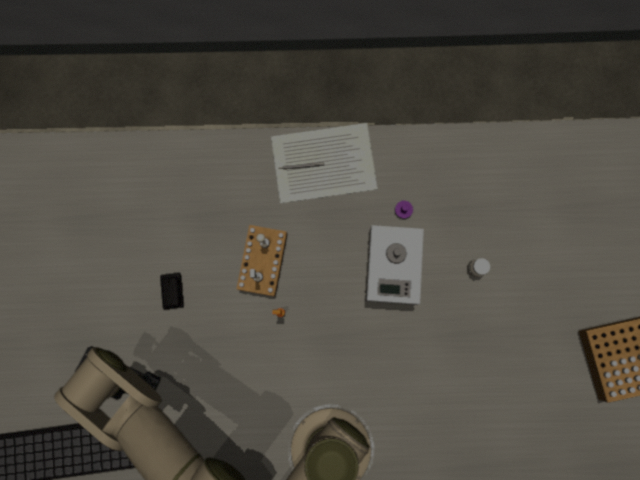

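View pics/s0.png

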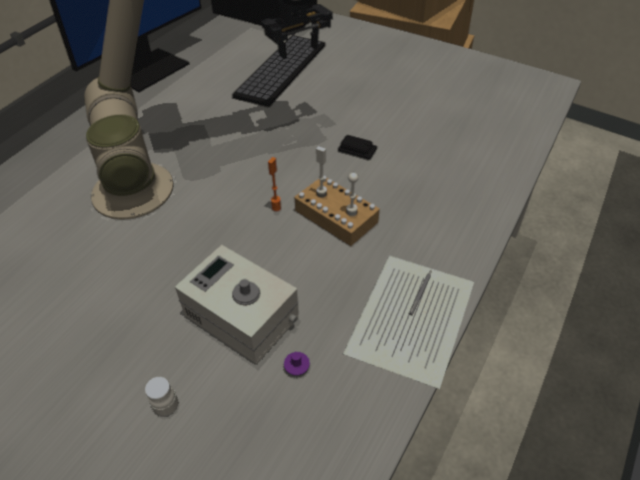

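The top view has +x up and +y left. Candidates for the stem are the white flat grip at top (253,273) / scene (321,155), the ball-knob standard at scene (353,178), and the orange decoy at scene (273,165). Candidates for the plug are the grey one in the meter at top (396,253) and the purple decoy at (404,210). I choose the white flat grip and the grey plug, and check both in a crop.

```bash
python3 - <<'E'
from h import *
t=load('t0');s=load('s0');C=cloud(t);S=cloud(s)
a=cv2.resize(t['color'][215:310,225:305],None,fx=5,fy=5,interpolation=2)
b=cv2.resize(s['color'][135:250,265:390],None,fx=3.2,fy=4.13,interpolation=2)
b=cv2.resize(b,(int(475*125/115)-120,475))
cv2.imwrite('pics/c0.png',np.hstack([a,b]))
for n,X in(('top',C),('scene',S)):
    ok=X[...,2]
    P=X.reshape(-1,3)
    def st(name,m):
        Q=P[m]; print(n,name,len(Q),Q.mean(0).round(4),np.ptp(Q,axis=0).round(4),((Q.max(0)+Q.min(0))/2).round(4)) if len(Q) else print(n,name,0)
    x,y,z=P.T; d=(X[...,2]!=0).reshape(-1)
    reg=(x>.2)&(x<.75)
    st('metertop',reg&(y<0)&(y>-.35)&(z>.1)&(z<.114))
    st('flange',reg&(y<0)&(y>-.35)&(z>.1165)&(z<.13))
    st('knob',reg&(y<0)&(y>-.35)&(z>.14)&(z<.16))
    st('racktop',reg&(y>.05)&(y<.4)&(z>.045)&(z<.055))
    m=reg&(y>.05)&(y<.35)&(z>.15)&(z<.21); st('stems',m)
    if m.sum():
        Q=P[m]; _,l,c=cv2.kmeans(Q.astype(np.float32),2,None,(3,50,1e-5),5,2)
        for k in(0,1):
            q=Q[l[:,0]==k]; print('  cl',len(q),((q.max(0)+q.min(0))/2).round(4),np.ptp(q,axis=0).round(4))
    if n=='top':
        for nm,mm in(('metertop',reg&(y<0)&(y>-.35)&(z>.1)&(z<.114)),('racktop',reg&(y>.05)&(y<.4)&(z>.045)&(z<.055))):
            print(nm,cv2.minAreaRect(P[mm][:,:2].astype(np.float32)*1000))
E
```

```text
top metertop 3019 [ 0.5097 -0.1911  0.1092] [0.2213 0.1634 0.014 ] [ 0.5112 -0.1916  0.107 ]
top flange 435 [ 0.5187 -0.1919  0.12  ] [0.2165 0.1596 0.0133] [ 0.5088 -0.1892  0.1232]
top knob 44 [ 0.5398 -0.1927  0.1487] [0.0195 0.0187 0.017 ] [ 0.5406 -0.1926  0.1487]
top racktop 1602 [0.5357 0.1876 0.0501] [0.2589 0.142  0.01  ] [0.5093 0.189  0.05  ]
top stems 149 [0.5002 0.1746 0.1751] [0.2137 0.0786 0.0537] [0.4882 0.166  0.178 ]
  cl 112 [0.5361 0.1864 0.1804] [0.1179 0.0379 0.0488]
  cl 37 [0.3867 0.1374 0.1615] [0.0108 0.0213 0.0207]
metertop ((511.09210205078125, -191.55401611328125), (148.601318359375, 211.38572692871094), 84.58682250976562)
racktop ((510.353759765625, 190.4770050048828), (131.7109375, 253.01219177246094), 86.30875396728516)
scene metertop 5349 [ 0.5152 -0.1992  0.1092] [0.2262 0.164  0.0139] [ 0.5094 -0.1946  0.107 ]
scene flange 362 [ 0.5436 -0.2001  0.1205] [0.1432 0.0568 0.0134] [ 0.4982 -0.1969  0.1232]
scene knob 81 [ 0.5417 -0.1974  0.1473] [0.0205 0.0194 0.0101] [ 0.5404 -0.1971  0.146 ]
scene racktop 1730 [0.5428 0.1776 0.0485] [0.2543 0.1427 0.01  ] [0.5131 0.1824 0.05  ]
scene stems 290 [0.4971 0.1725 0.1697] [0.2162 0.0839 0.047 ] [0.4892 0.1627 0.1739]
  cl 228 [0.5372 0.1824 0.1739] [0.1204 0.0446 0.047 ]
  cl 62 [0.3879 0.1343 0.1577] [0.0134 0.0271 0.0144]
```

View pics/c0.png

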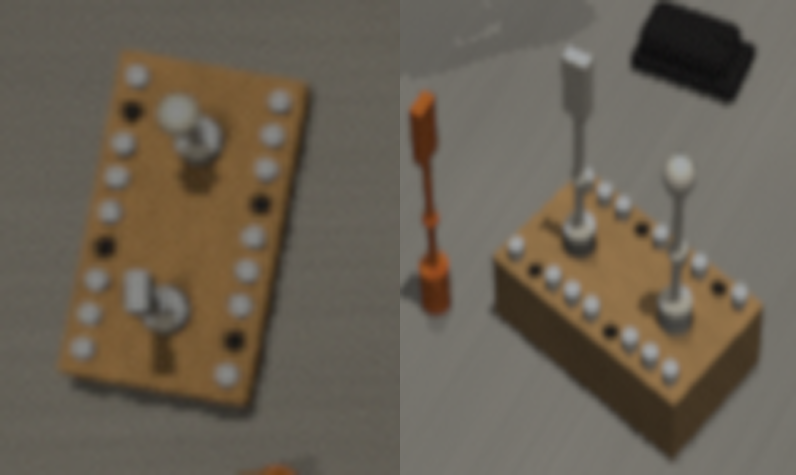

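The crop confirms it. The flat white grip is on the near rack pocket (top crop 137,292; scene crop 577,60), the ball knob is on the far pocket, and orange stands apart. Next I refine the numbers.

```bash
python3 - <<'E'
from h import *
for n in('t0','s0'):
    s=load(n);X=cloud(s);P=X.reshape(-1,3);x,y,z=P.T
    T=np.array(s['extrinsics']);print(n,'cam',(-T[:3,:3].T@T[:3,3]).round(3))
    col=s['color'].reshape(-1,3).astype(int)
    for nm,m in(('grip',(x>.42)&(x<.53)&(y>.12)&(y<.28)&(z>.155)&(z<.205)),('griptop',(x>.42)&(x<.53)&(y>.12)&(y<.28)&(z>.189)&(z<.205)),('ball',(x>.53)&(x<.65)&(y>.1)&(y<.28)&(z>.165)&(z<.195)),
      ('sampfoot',(x>.42)&(x<.53)&(y>.12)&(y<.28)&(z>.063)&(z<.072)),('stdfoot',(x>.53)&(x<.63)&(y>.12)&(y<.28)&(z>.063)&(z<.072)),
      ('flangetop',(abs(x-.54)<.035)&(abs(y+.195)<.035)&(z>.118)&(z<.126)),('knobtop',(abs(x-.54)<.02)&(abs(y+.195)<.02)&(z>.146)&(z<.155)),
      ('mouse',(abs(x-.45)<.15)&(y>.25)&(y<.5)&(z>.02)&(z<.035))):
        q=P[m]
        if len(q)>3:
            r=cv2.minAreaRect(q[:,:2].astype(np.float32)*1000)
            print(nm,len(q),np.median(q,0).round(4),'rect',np.round(r[0],1),np.round(r[1],1),round(r[2],1),'z',q[:,2].min().round(3),q[:,2].max().round(3))
    # rack top by colour
    c=s['color'].astype(int);m=((c[...,2]-c[...,0])>30)&(X[...,2]>.043)&(X[...,2]<.056)&(X[...,1]>.1)&(X[...,1]<.3)&(X[...,0]>.42)
    print('rack',np.round(sum(map(list,[cv2.minAreaRect(X[m][:,:2].astype(np.float32)*1000)[i] for i in(0,1)]),[]),1),cv2.minAreaRect(X[m][:,:2].astype(np.float32)*1000)[2])
s=load('s0');cv2.imwrite('pics/c1.png',np.hstack([cv2.resize(s['color'][140:215,295:345],(400,600),interpolation=2),cv2.resize(load('t0')['color'][260:290,240:260],(400,600),interpolation=2)]))
E
```

```text
t0 cam [0.361 0.004 1.772]
grip 54 [0.4875 0.1965 0.1925] rect [487.5 198.6] [21.  12.8] 3.5 z 0.158 0.205
griptop 36 [0.4883 0.1988 0.1947] rect [487.8 198.6] [20.5 12.3] 5.5 z 0.19 0.205
ball 49 [0.5846 0.1776 0.1716] rect [584.  178.2] [21.4 21.5] 0.5 z 0.165 0.182
sampfoot 58 [0.4856 0.1954 0.0665] rect [494.1 196.5] [92.6 81.1] 77.6 z 0.063 0.071
stdfoot 66 [0.5818 0.1761 0.0658] rect [571.7 182.3] [95.5 97.4] 79.4 z 0.063 0.072
flangetop 183 [ 0.5389 -0.1903  0.1215] rect [ 539.7 -190.4] [51.9 53.9] 35.1 z 0.118 0.126
knobtop 27 [ 0.5414 -0.1931  0.1495] rect [ 540.1 -193.5] [17.  15.9] 56.8 z 0.146 0.154
mouse 455 [0.4511 0.4515 0.0295] rect [474.5 377.6] [ 94.8 217.3] 14.1 z 0.02 0.035
rack [537.3 189.  111.2 190.1] 78.37926483154297
s0 cam [ 1.031 -0.709  1.026]
grip 140 [0.4917 0.1907 0.1787] rect [489.4 194.2] [16.7 27.2] 79.8 z 0.155 0.197
griptop 38 [0.4899 0.1939 0.1931] rect [488.4 194.4] [16.7 25.3] 79.8 z 0.19 0.197
ball 47 [0.5868 0.1701 0.1696] rect [587.6 171.6] [20.1 18.1] 13.0 z 0.165 0.174
sampfoot 40 [0.4926 0.1937 0.0651] rect [490.6 195.4] [81.6 24.4] 80.0 z 0.063 0.072
stdfoot 32 [0.5879 0.17   0.0652] rect [573.4 165.1] [91.4 37.3] 59.4 z 0.063 0.072
flangetop 307 [ 0.5472 -0.2014  0.1204] rect [ 541.8 -197.6] [52.6 49.2] 44.6 z 0.118 0.126
knobtop 60 [ 0.5408 -0.1963  0.1487] rect [ 540.7 -196.9] [18.6 17.1] 20.9 z 0.146 0.151
mouse 367 [0.4564 0.445  0.0277] rect [453.2 448.3] [86.2 58.4] 7.5 z 0.02 0.034
rack [537.3 183.4 113.5 193.1] 78.57876586914062
```

View pics/c1.png

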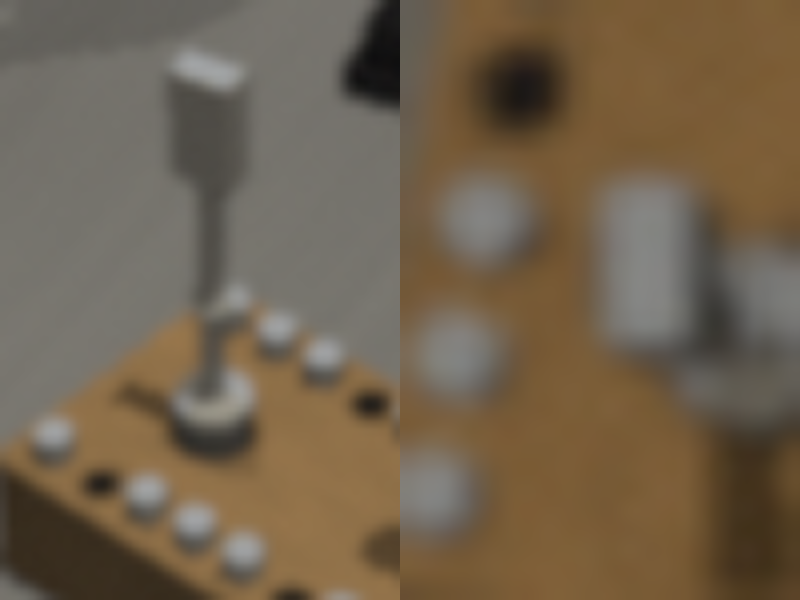

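```bash
cat > g.py <<'E'
import sys,numpy as np
from scipy.spatial.transform import Rotation as R
from station import manip
# goal TCP x y z (mm), heading of tool y axis (deg, mod 180)
o=manip.observe();q=o['eef_rot'];M=R.from_quat([q[1],q[2],q[3],q[0]]).as_matrix()
p=o['eef_pos']*1000
def show():
    print('t',o['time_s'].__round__(2),'p',p.round(1),'yhead',np.degrees(np.arctan2(M[1,1],M[0,1])).round(2),'tilt',np.degrees(np.arccos(-M[2,2])).round(2),'F',o['wrist_force'].round(2),'open',round(o['opening']*1000,1),'ff',round(o['finger_force'],2),'j6',o['joints'][5].round(2))
show()
if len(sys.argv)>3:
    g=np.array(list(map(float,sys.argv[1:4])));print('shift mm',(M.T@(g-p)).round(1))
    if len(sys.argv)>4:
        d=(float(sys.argv[4])-np.degrees(np.arctan2(M[1,1],M[0,1]))+90)%180-90;print('turn',np.radians(-d).round(3))
E
python3 g.py 540.5 -195 255 90
python3 -m inch '[[[-30,-26,-10],-0.05],[[-65,-56,-20],-0.1],[[-100,-86,-20],-0.15],[[-135,-115,-20],-0.2],[[-170,-145,-20],-0.25],[[-205,-174,-20],-0.3],[[-240,-204,-20],-0.4],[[-270,-230,-20],-0.459]]' 1
python3 g.py 540.5 -195 255 90
```

```text
t 0.1 p [243.4 492.9 238.2] yhead 63.72 tilt 0.07 F [-0.01  0.   -0.09] open 88.0 ff 0.0 j6 -0.22
shift mm [-571.  -485.3  -16.3]
turn -0.459
time_s: 0.77
eef_pos: [0.373, 0.1914, 0.2587]
eef_rot: [-0.0, -0.002, 1.0, 0.0]
wrist_force: [0.8, -0.4, -0.3]
opening: 0.0879
finger_force: 0.0
t 0.77 p [373.  191.4 258.7] yhead 90.29 tilt 0.01 F [ 0.83 -0.38 -0.3 ] open 87.9 ff 0.0 j6 -1.39
shift mm [-165.6 -387.2    3.6]
turn 0.005
```

```bash

python3 -m inch '[[[-15,-36,0],0],[[-30,-72,0],0],[[-46,-108,0],0],[[-61,-144,0],0],[[-76,-180,0],0],[[-92,-216,0],0],[[-107,-252,0],0],[[-120,-280,0],0]]'
python3 -m inch '[[[-15,-36,0],0],[[-30,-72,10],0],[[-46,-107,20],0],[[-46,-107,40],0],[[-46,-107,50],0],[[-46,-107,50],0],[[-46,-107,50],0],[[-46,-107,50],0]]'
python3 g.py 540.5 -195 124 90; python3 - <<'E'
from h import *
a=snap('scene','s1');b=snap('top','t1')
cv2.imwrite('pics/v1.png',np.hstack([cv2.resize(a['color'][180:340,160:340],(400,356)),cv2.resize(b['color'][190:310,340:460],(356,356))]))
E
```

```text
time_s: 1.43
eef_pos: [0.4934, -0.0897, 0.2584]
eef_rot: [-0.0, 0.001, 1.0, 0.0]
wrist_force: [-0.0, 0.6, -0.6]
opening: 0.0882
finger_force: 0.0
time_s: 2.1
eef_pos: [0.5392, -0.1931, 0.21]
eef_rot: [0.001, -0.001, 1.0, -0.0]
wrist_force: [0.0, 0.4, 0.7]
opening: 0.0882
finger_force: 0.0
t 2.1 p [ 539.2 -193.1  210. ] yhead 90.08 tilt 0.09 F [0.04 0.39 0.74] open 88.2 ff 0.0 j6 -2.12
shift mm [-1.2 -1.8 86. ]
turn 0.001
```

View pics/v1.png

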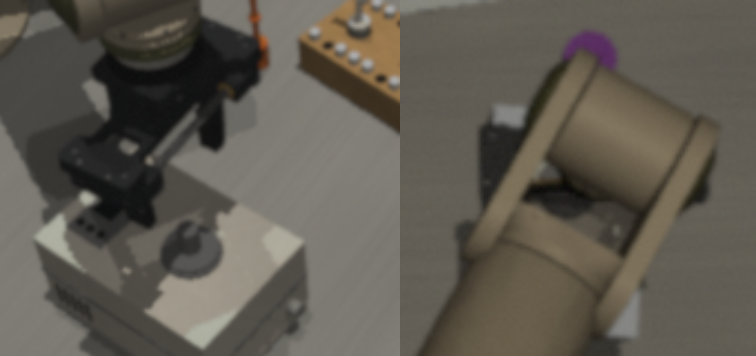

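The gripper straddles the knob in the left panel (knob about 190,240). I descend and close gently.

```bash

python3 -m inch '[[[-1,-2,15],0],[[-1,-2,35],0],[[-1,-2,55],0],[[-1,-2,70],0],[[-1,-2,80],0],[[-1,-2,85],0],[[-1,-2,85],0],[[-1,-2,85],0]]'
python3 g.py 540.5 -195 125 90
python3 -m inch '[[[0,0,0],0],[[0,0,0],0],[[0,0,0],0],[[0,0,0],0],[[0,0,0],0],[[0,0,0],0],[[0,0,0],0],[[0,0,0],0]]' 0 10
python3 g.py
```

```text
time_s: 2.87
eef_pos: [0.5404, -0.196, 0.1246]
eef_rot: [0.001, -0.0, 1.0, -0.0]
wrist_force: [-0.5, -0.5, -0.3]
opening: 0.0881
finger_force: 0.0
t 2.87 p [ 540.4 -196.   124.6] yhead 90.03 tilt 0.08 F [-0.46 -0.48 -0.3 ] open 88.1 ff 0.0 j6 -2.13
shift mm [-0.1  1.  -0.4]
turn 0.001
time_s: 3.53
eef_pos: [0.54, -0.196, 0.1237]
eef_rot: [-0.0, -0.0, 1.0, 0.0]
wrist_force: [-0.1, -0.6, -1.1]
opening: 0.037
finger_force: 0.0
t 3.53 p [ 540.  -196.   123.7] yhead 90.01 tilt 0.0 F [-0.08 -0.56 -1.14] open 37.0 ff 0.0 j6 -2.13
```

```bash

python3 -m inch '[[[0,0,0],0],[[0,0,0],0],[[0,0,0],0],[[0,0,0],0],[[0,0,0],0],[[0,0,0],0],[[0,0,0],0],[[0,0,0],0]]' 0 15
python3 g.py
python3 -m inch '[[[0,0,-3],0],[[0,0,-8],0],[[0,0,-15],0],[[0,0,-23],0],[[0,0,-31],0],[[0,0,-38],0],[[0,0,-43],0],[[0,0,-45],0]]'
python3 g.py 480 0 175 90
```

```text
time_s: 4.2
eef_pos: [0.54, -0.1959, 0.1238]
eef_rot: [0.0, -0.0, 1.0, 0.0]
wrist_force: [0.5, 0.2, 0.4]
opening: 0.0189
finger_force: 15.0
t 4.2 p [ 540.  -195.9  123.8] yhead 90.01 tilt 0.0 F [0.46 0.24 0.43] open 18.9 ff 15.0 j6 -2.13
time_s: 4.87
eef_pos: [0.5403, -0.1961, 0.1699]
eef_rot: [0.001, -0.0, 1.0, -0.0]
wrist_force: [-0.3, 0.6, 0.1]
opening: 0.0184
finger_force: 15.0
t 4.87 p [ 540.3 -196.1  169.9] yhead 90.01 tilt 0.09 F [-0.29  0.65  0.14] open 18.4 ff 15.0 j6 -2.13
shift mm [ 60.2 196.1  -5.3]
turn 0.0
```

```bash

python3 -m inch '[[[3,8,-5],0],[[10,30,-5],0],[[19,60,-5],0],[[28,90,-5],0],[[38,120,-5],0],[[47,150,-5],0],[[56,180,-5],0],[[60,194,-5],0]]'
python3 -m inch '[[[0,0,5],0],[[0,0,20],0],[[0,0,40],0],[[0,0,65],0],[[0,0,90],0],[[0,0,115],0],[[0,0,130],0],[[0,0,138],0]]'
python3 g.py 480 0 22 90
python3 - <<'E'
from h import *
a=snap('scene','s2');cv2.imwrite('pics/v2.png',cv2.resize(a['color'][130:330,170:370],(600,600)))
E
```

```text
time_s: 5.53
eef_pos: [0.478, 0.0013, 0.1739]
eef_rot: [-0.001, -0.001, 1.0, 0.0]
wrist_force: [-0.3, 0.1, -0.3]
opening: 0.0185
finger_force: 15.0
time_s: 6.2
eef_pos: [0.4791, -0.0023, 0.0337]
eef_rot: [-0.002, 0.0, 1.0, 0.0]
wrist_force: [-0.7, 0.3, 0.0]
opening: 0.0184
finger_force: 15.0
t 6.2 p [479.1  -2.3  33.7] yhead 89.98 tilt 0.18 F [-0.65  0.27  0.04] open 18.4 ff 15.0 j6 -1.82
shift mm [-0.9  2.3 11.7]
turn -0.0
```

View pics/v2.png

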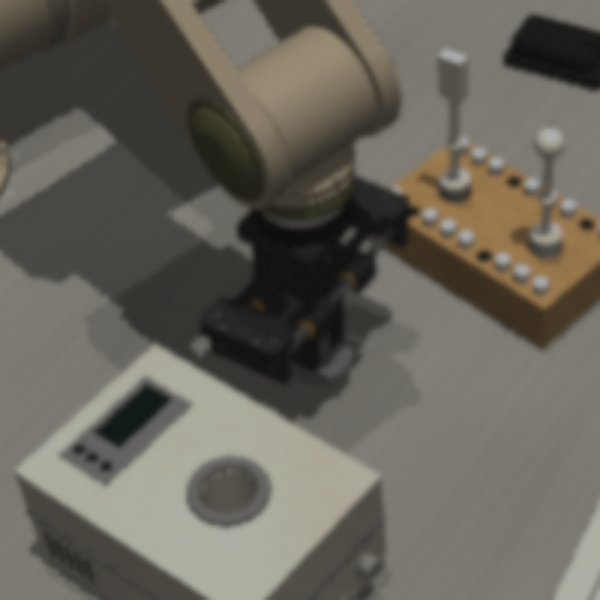

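The bore is open (crop 230,490) and the plug is in the gripper. I lower the last 12 mm slowly.

```bash

python3 -m inch '[[[0,0,2],0],[[0,0,4],0],[[0,0,6],0],[[0,0,7],0],[[0,0,8],0],[[0,0,9],0],[[0,0,9.5],0],[[0,0,10],0]]'
python3 -m inch '[[[0,0,0.3],0],[[0,0,0.6],0],[[0,0,0.9],0],[[0,0,1.2],0],[[0,0,1.5],0],[[0,0,1.8],0],[[0,0,2],0],[[0,0,2],0]]'
python3 g.py
```

```text
time_s: 6.92
eef_pos: [0.48, -0.002, 0.0258]
eef_rot: [0.0, -0.0, 1.0, -0.0]
wrist_force: [0.0, 0.0, -0.9]
opening: 0.0188
finger_force: 15.0
time_s: 7.58
eef_pos: [0.48, -0.002, 0.0237]
eef_rot: [-0.0, -0.0, 1.0, 0.0]
wrist_force: [0.2, 0.4, -0.5]
opening: 0.0189
finger_force: 15.0
t 7.58 p [480.   -2.   23.7] yhead 90.01 tilt 0.0 F [ 0.21  0.37 -0.53] open 18.9 ff 15.0 j6 -1.82
```

```bash

python3 -m inch '[[[0,0,0.3],0],[[0,0,0.6],0],[[0,0,0.9],0],[[0,0,1.2],0],[[0,0,1.5],0],[[0,0,1.8],0],[[0,0,2],0],[[0,0,2],0]]'
python3 g.py
```

```text
time_s: 8.25
eef_pos: [0.48, -0.002, 0.0217]
eef_rot: [-0.0, -0.0, 1.0, -0.0]
wrist_force: [-0.3, -0.6, -0.5]
opening: 0.0187
finger_force: 15.0
t 8.25 p [480.   -2.   21.7] yhead 90.01 tilt 0.0 F [-0.28 -0.56 -0.49] open 18.7 ff 15.0 j6 -1.82
```

```bash

python3 -m inch '[[[0,0,0.2],0],[[0,0,0.4],0],[[0,0,0.6],0],[[0,0,0.8],0],[[0,0,1],0],[[0,0,1],0],[[0,0,1],0],[[0,0,1],0]]'
python3 g.py
```

```text
time_s: 8.92
eef_pos: [0.4801, -0.002, 0.0216]
eef_rot: [0.0, -0.0, 1.0, -0.0]
wrist_force: [-3.3, 0.5, 12.5]
opening: 0.0192
finger_force: 15.0
t 8.92 p [480.1  -2.   21.6] yhead 90.02 tilt 0.05 F [-3.25  0.52 12.53] open 19.2 ff 15.0 j6 -1.82
```

```bash

python3 -m inch '[[[0,0,-0.8],0],[[0,0,-0.8],0],[[0,0,-0.8],0],[[0,0,-0.8],0],[[0,0,-0.8],0],[[0,0,-0.8],0],[[0,0,-0.8],0],[[0,0,-0.8],0]]' 1 15
python3 -m inch '[[[0,0,0],0],[[0,0,0],0],[[0,0,0],0],[[0,0,0],0],[[0,0,-3],0],[[0,0,-10],0],[[0,0,-20],0],[[0,0,-40],0]]'
python3 -m inch '[[[0,0,-30],0],[[0,0,-65],0],[[0,0,-100],0],[[0,0,-135],0],[[0,0,-170],0],[[0,0,-205],0],[[0,0,-205],0],[[0,0,-205],0]]'
python3 - <<'E'
from h import *
a=snap('scene','s3');b=snap('top','t3')
cv2.imwrite('pics/v3.png',np.hstack([cv2.resize(a['color'][130:330,170:370],(400,400)),cv2.resize(b['color'][200:320,230:350],(400,400))]))
C=cloud(a);P=C.reshape(-1,3);x,y,z=P.T
m=(abs(x-.48)<.05)&(abs(y)<.05)&(z>.015)&(z<.06);q=P[m];print(len(q),q.min(0),q.max(0))
E
python3 g.py 489 196 230 94
```

```text
time_s: 9.58
eef_pos: [0.4799, -0.002, 0.0215]
eef_rot: [-0.0, -0.0, 1.0, 0.0]
wrist_force: [-0.0, -0.7, -0.1]
opening: 0.0701
finger_force: 0.0
time_s: 10.25
eef_pos: [0.4792, -0.0018, 0.0613]
eef_rot: [-0.001, -0.0, 1.0, 0.0]
wrist_force: [0.1, -0.1, 0.6]
opening: 0.0878
finger_force: 0.0
time_s: 10.92
eef_pos: [0.4801, -0.002, 0.2684]
eef_rot: [0.002, -0.0, 1.0, -0.001]
wrist_force: [-0.3, -0.5, -0.6]
opening: 0.0882
finger_force: 0.0
297 [ 0.45633655 -0.03336581  0.01502895] [0.50826781 0.02304809 0.04996983]
t 11.02 p [479.4  -1.8 265.8] yhead 90.01 tilt 0.09 F [ 0.34 -0.71 -0.06] open 88.0 ff 0.0 j6 -1.82
shift mm [ -9.7 197.8  35.9]
turn -0.07
```

View pics/v3.png

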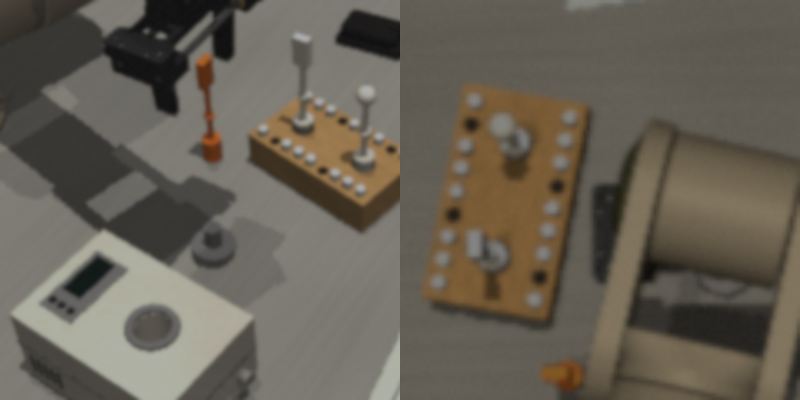

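The plug stands on the bench (scene crop 213,245), and the bore is empty. Next is the stem.

```bash

python3 -m inch '[[[-1,25,0],0],[[-3,60,0],-0.02],[[-5,95,0],-0.04],[[-7,130,0],-0.06],[[-8,160,10],-0.07],[[-9,182,20],-0.07],[[-10,194,30],-0.07],[[-10,198,36],-0.07]]'
python3 -m inch '[[[0,0,0],0],[[0,0,0],0],[[0,0,0],0],[[0,0,0],0],[[0,0,0],0],[[0,0,0],0],[[0,0,0],0],[[0,0,0],0]]'
python3 g.py 489 196 156 94.5
python3 - <<'E'
from h import *
a=snap('scene','s4')
cv2.imwrite('pics/v4.png',cv2.resize(a['color'][60:220,220:400],(675,600),interpolation=2))
E
```

```text
time_s: 11.68
eef_pos: [0.4891, 0.1972, 0.2281]
eef_rot: [-0.002, -0.036, 0.999, -0.0]
wrist_force: [0.7, -0.6, -0.4]
opening: 0.0882
finger_force: 0.0
time_s: 12.35
eef_pos: [0.49, 0.1959, 0.2307]
eef_rot: [0.0, -0.035, 0.999, 0.0]
wrist_force: [-0.3, 0.5, -1.3]
opening: 0.0884
finger_force: 0.0
t 12.35 p [490.  195.9 230.7] yhead 94.01 tilt 0.02 F [-0.35  0.54 -1.3 ] open 88.4 ff 0.0 j6 -1.48
shift mm [ 1.   0.2 74.7]
turn -0.009
```

View pics/v4.png

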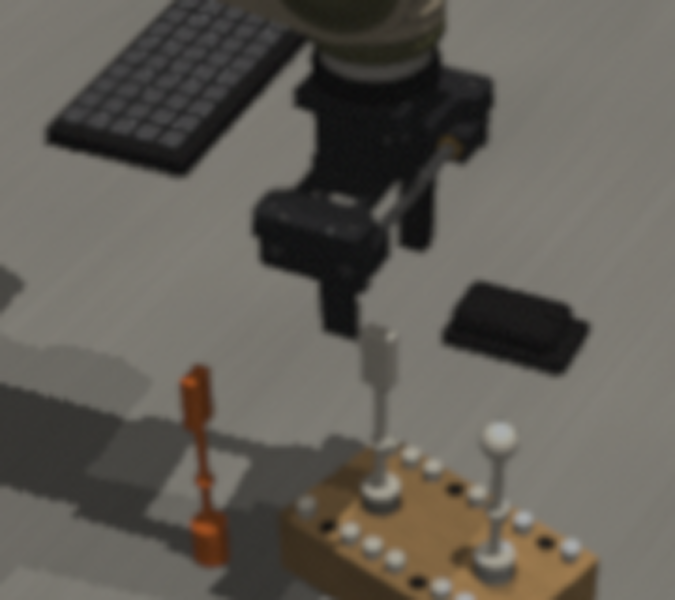

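The flat grip stands between the fingers (crop 378,355), clear of the knob. I descend and grip.

```bash

python3 -m inch '[[[1,0,15],-0.01],[[1,0,35],-0.01],[[1,0,55],-0.01],[[1,0,65],-0.01],[[1,0,72],-0.01],[[1,0,75],-0.01],[[1,0,75],-0.01],[[1,0,75],-0.01]]' 0.5
python3 -m inch '[[[0,0,0],0],[[0,0,0],0],[[0,0,0],0],[[0,0,0],0],[[0,0,0],0],[[0,0,0],0],[[0,0,0],0],[[0,0,0],0]]' 0 10
python3 g.py 489 196 156 94.5
```

```text
time_s: 13.07
eef_pos: [0.4893, 0.196, 0.1561]
eef_rot: [0.001, -0.04, 0.999, 0.0]
wrist_force: [-0.9, 0.5, 0.3]
opening: 0.0444
finger_force: 0.0
time_s: 13.73
eef_pos: [0.489, 0.196, 0.1557]
eef_rot: [0.0, -0.04, 0.999, 0.0]
wrist_force: [0.2, -0.3, -0.2]
opening: 0.012
finger_force: 10.0
t 13.73 p [489.  196.  155.7] yhead 94.59 tilt 0.02 F [ 0.25 -0.31 -0.23] open 12.0 ff 10.0 j6 -1.49
shift mm [ 0.   0.  -0.3]
turn 0.002
```

```bash

python3 -m inch '[[[0,0,0],0],[[0,0,0],0],[[0,0,-2],0],[[0,0,-5],0],[[0,0,-10],0],[[0,0,-15],0],[[0,0,-21],0],[[0,0,-28],0]]' 0 25
python3 -m inch '[[[0,0,-12],0],[[0,0,-27],0],[[0,0,-42],0],[[0,0,-57],0],[[0,0,-72],0],[[0,0,-84],0],[[0,0,-90],0],[[0,0,-92],0]]'
python3 g.py 540.5 -195 275 90
python3 - <<'E'
from h import *
for n in('scene','top'):
    a=snap(n,n[0]+'5');P=cloud(a).reshape(-1,3);x,y,z=P.T
    m=(abs(x-.489)<.03)&(abs(y-.196)<.03)&(z>.12)&(z<.3)
    q=P[m]
    for lo in np.arange(.12,.30,.02):
        k=q[(q[:,2]>=lo)&(q[:,2]<lo+.02)]
        if len(k): print(n,round(lo,2),len(k),((k.max(0)+k.min(0))/2).round(4),np.ptp(k,axis=0).round(4))
E
```

```text
time_s: 14.4
eef_pos: [0.4889, 0.1959, 0.1842]
eef_rot: [-0.0, -0.04, 0.999, 0.0]
wrist_force: [-0.7, -0.2, -0.2]
opening: 0.0117
finger_force: 25.0
time_s: 15.07
eef_pos: [0.4891, 0.196, 0.2768]
eef_rot: [0.001, -0.04, 0.999, 0.0]
wrist_force: [-0.9, -0.1, -0.4]
opening: 0.0117
finger_force: 25.0
t 15.07 p [489.1 196.  276.8] yhead 94.6 tilt 0.12 F [-0.94 -0.11 -0.4 ] open 11.7 ff 25.0 j6 -1.49
shift mm [ -19.9 -393.9    1.8]
turn 0.08
scene 0.14 29 [0.4911 0.1892 0.1543] [0.0242 0.0152 0.0109]
scene 0.16 67 [0.491  0.1891 0.17  ] [0.0236 0.0165 0.0192]
scene 0.18 69 [0.4892 0.194  0.1901] [0.0262 0.0282 0.0196]
scene 0.2 20 [0.491  0.1915 0.2101] [0.0066 0.0097 0.0191]
scene 0.22 37 [0.4883 0.1945 0.2303] [0.0145 0.015  0.0188]
scene 0.24 27 [0.4898 0.1927 0.25  ] [0.0092 0.008  0.0182]
scene 0.26 21 [0.4941 0.1949 0.27  ] [0.0143 0.0321 0.0195]
scene 0.28 82 [0.4911 0.194  0.2898] [0.0228 0.0438 0.0194]
```

```bash

python3 - <<'E'
from h import *
from scipy.optimize import least_squares
for f in('s4','s5','t5'):
    a=load(f);X=cloud(a);c=a['color'].astype(np.float32)
    # intersect pixel rays with plane z=.116, sample brightness on rings: find circle via best radial edge
    h,w=a['depth'].shape;K=np.array([[a['fx'],0,a['cx']],[0,a['fy'],a['cy']],[0,0,1.]]);T=np.array(a['extrinsics'])
    rv=cv2.Rodrigues(T[:3,:3])[0];g=cv2.cvtColor(a['color'],cv2.COLOR_BGR2GRAY).astype(np.float32)
    th=np.linspace(0,2*np.pi,90,endpoint=False)
    def ring(cx,cy,r,z):
        p=np.c_[cx+r*np.cos(th),cy+r*np.sin(th),np.full(90,z)]
        uv=cv2.projectPoints(p,rv,T[:3,3],K,np.array(a['dist'],float))[0].reshape(-1,1,2).astype(np.float32)
        return cv2.remap(g,uv,None,cv2.INTER_LINEAR)[:,0]
    best=[]
    for cx in np.arange(.530,.552,.0005):
        for cy in np.arange(-.205,-.184,.0005):
            o=ring(cx,cy,.032,.113)-ring(cx,cy,.026,.116)   # collar outer edge: white outside, grey inside
            i=abs(ring(cx,cy,.0225,.116)-ring(cx,cy,.0175,.116))
            best.append((np.mean(np.clip(o,-10,40)),np.mean(np.clip(i,0,25)),cx,cy))
    B=np.array(best)
    for k in(0,1):
        t=B[np.argsort(-B[:,k])[:8]];print(f,k,t[:,k].max().round(1),t[:,2:].mean(0).round(4),t[:,2:].std(0).round(4))
    m=(abs(X[...,0]-.54)<.04)&(abs(X[...,1]+.195)<.04)&(X[...,2]>.114)&(X[...,2]<.12)
    if m.sum()>20: print('  cloud',m.sum(),cv2.minEnclosingCircle(X[m][:,:2].astype(np.float32)*1000))
E
```

```text
s4 0 39.4 [ 0.5404 -0.1976] [0.0005 0.0004]
s4 1 16.8 [ 0.5399 -0.1961] [0.0004 0.0004]
  cloud 213 ((539.4984130859375, -204.5595703125), 40.509559631347656)
s5 0 39.3 [ 0.5404 -0.1976] [0.0005 0.0004]
s5 1 16.6 [ 0.5401 -0.1959] [0.0004 0.0004]
  cloud 198 ((534.801025390625, -185.5687713623047), 42.08892822265625)
t5 0 34.9 [ 0.5392 -0.1935] [0.0004 0.0004]
t5 1 17.9 [ 0.5305 -0.1852] [0.0004 0.0004]
  cloud 169 ((541.2728271484375, -194.47451782226562), 52.47132873535156)
```

```bash
python3 g.py 540.4 -196 277;
python3 -m inch '[[[-1,-6,0],0],[[-3,-20,0],0],[[-7,-42,0],0],[[-12,-70,0],0],[[-17,-100,0],0],[[-23,-132,0],0],[[-28,-164,0],0],[[-34,-196,0],0]]'
python3 g.py 540.4 -196 277
```

```text
t 15.17 p [488.9 196.  275.6] yhead 94.59 tilt 0.0 F [ 0.26  0.06 -0.62] open 12.2 ff 25.0 j6 -1.49
shift mm [ -20.  -394.8   -1.4]
time_s: 15.83
eef_pos: [0.5383, 0.0014, 0.2748]
eef_rot: [-0.001, -0.04, 0.999, 0.0]
wrist_force: [0.0, 0.8, -0.2]
opening: 0.0119
finger_force: 25.0
t 15.83 p [538.3   1.4 274.8] yhead 94.59 tilt 0.09 F [ 0.01  0.78 -0.24] open 11.9 ff 25.0 j6 -1.87
shift mm [  13.8 -196.9   -2.2]
```

```bash
cd .;
python3 -m inch '[[[2,-32,-2],0],[[5,-64,-2],0],[[7,-96,-2],0],[[9,-128,-2],0],[[11,-156,-2],0],[[12,-178,-2],0],[[13,-191,-2],0],[[13.8,-197,-2],0]]'
python3 -m inch '[[[0,0,0],0],[[0,0,0],0],[[0,0,0],0],[[0,0,0],0],[[0,0,0],0],[[0,0,0],0],[[0,0,0],0],[[0,0,0],0]]'
python3 g.py 540.4 -196 277
python3 - <<'E'
from h import *
a=snap('scene','s6');P=cloud(a).reshape(-1,3);x,y,z=P.T
m=(abs(x-.54)<.03)&(abs(y+.196)<.03)&(z>.13)&(z<.3);q=P[m]
for lo in np.arange(.12,.30,.02):
    k=q[(q[:,2]>=lo)&(q[:,2]<lo+.02)]
    if len(k): print(round(lo,2),len(k),((k.max(0)+k.min(0))/2).round(4),np.ptp(k,axis=0).round(4))
cv2.imwrite('pics/v6.png',cv2.resize(a['color'][180:320,190:320],(557,600),interpolation=2))
# project expected model axis/ holder top+bottom centres
K=np.array([[a['fx'],0,a['cx']],[0,a['fy'],a['cy']],[0,0,1.]]);T=np.array(a['extrinsics']);rv=cv2.Rodrigues(T[:3,:3])[0]
t=manip.observe()['eef_pos'];f=t[2]-.1237
for b in((0,0),(0,-.0017)):
    p=[[t[0]+b[0],t[1]+b[1],f+d] for d in(0,.034,.072,.122)]+[[.5404,-.1976,.116]]
    uv=cv2.projectPoints(np.array(p),rv,T[:3,3],K,np.array(a['dist'],float))[0][:,0]
    print(((uv-[190,180])*[557/130,600/140]).round(0))
E
```

```text
time_s: 16.5
eef_pos: [0.5402, -0.1959, 0.2766]
eef_rot: [-0.001, -0.039, 0.999, 0.0]
wrist_force: [-0.7, 0.5, -0.2]
opening: 0.0119
finger_force: 25.0
time_s: 17.17
eef_pos: [0.5406, -0.1939, 0.2776]
eef_rot: [0.0, -0.04, 0.999, -0.0]
wrist_force: [-0.3, -0.4, -0.9]
opening: 0.0119
finger_force: 25.0
t 17.17 p [ 540.6 -193.9  277.6] yhead 94.61 tilt 0.0 F [-0.35 -0.39 -0.86] open 11.9 ff 25.0 j6 -2.2
shift mm [ 0.4 -2.   0.6]
0.14 26 [ 0.5415 -0.1971  0.1566] [0.0202 0.0197 0.0068]
0.16 80 [ 0.5418 -0.1979  0.1699] [0.0227 0.0212 0.0197]
0.18 125 [ 0.5392 -0.1953  0.1896] [0.0273 0.026  0.0189]
0.2 27 [ 0.5403 -0.196   0.2096] [0.0075 0.0084 0.0188]
0.22 45 [ 0.5399 -0.1956  0.2303] [0.0153 0.0144 0.0186]
0.24 30 [ 0.5416 -0.1967  0.2502] [0.0066 0.0078 0.019 ]
0.26 23 [ 0.5457 -0.196   0.2703] [0.0118 0.0341 0.0178]
0.28 165 [ 0.5426 -0.1965  0.2901] [0.0238 0.0439 0.0197]
[[233. 427.]
 [224. 381.]
 [214. 326.]
 [200. 249.]
 [237. 482.]]
[[230. 430.]
 [222. 383.]
 [212. 328.]
 [198. 251.]
 [237. 482.]]
```

View pics/v6.png

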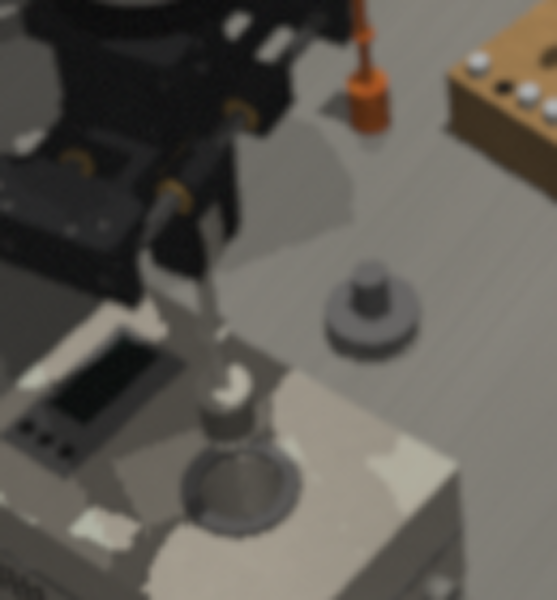

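The holder hangs just above the bore (crop 228,415; collar 240,487). Scene measurement puts it 2 mm off in y. I correct that, then lower part way and check.

```bash
cd .;
python3 -m inch '[[[-0.2,-2.1,0],0],[[-0.2,-2.1,0],0],[[-0.2,-2.1,2],0],[[-0.2,-2.1,5],0],[[-0.2,-2.1,10],0],[[-0.2,-2.1,15],0],[[-0.2,-2.1,19],0],[[-0.2,-2.1,20],0]]'
python3 g.py 541 -196 257.6
python3 -m inch '[[[0,0,2],0],[[0,0,6],0],[[0,0,11],0],[[0,0,17],0],[[0,0,23],0],[[0,0,27],0],[[0,0,29],0],[[0,0,30],0]]'
python3 g.py 541 -196 227.6
python3 - <<'E'
from h import *
a=snap('scene','s7');P=cloud(a).reshape(-1,3);x,y,z=P.T
m=(abs(x-.54)<.016)&(abs(y+.196)<.016)&(z>.119)&(z<.23);q=P[m]
for lo in np.arange(.12,.24,.01):
    k=q[(q[:,2]>=lo)&(q[:,2]<lo+.01)]
    if len(k): print(round(lo,2),len(k),((k.max(0)+k.min(0))/2).round(4),np.ptp(k,axis=0).round(4))
cv2.imwrite('pics/v7.png',cv2.resize(a['color'][220:310,205:285],(533,600),interpolation=2))
E
```

```text
time_s: 17.88
eef_pos: [0.5407, -0.1961, 0.2565]
eef_rot: [-0.001, -0.04, 0.999, 0.0]
wrist_force: [0.2, 0.3, -0.2]
opening: 0.0116
finger_force: 25.0
t 17.88 p [ 540.7 -196.1  256.5] yhead 94.59 tilt 0.1 F [ 0.18  0.31 -0.15] open 11.6 ff 25.0 j6 -2.2
shift mm [-0.3  0.1 -1.1]
time_s: 18.55
eef_pos: [0.5408, -0.1962, 0.2271]
eef_rot: [-0.0, -0.04, 0.999, 0.0]
wrist_force: [0.0, -0.1, 0.1]
opening: 0.0117
finger_force: 25.0
t 18.55 p [ 540.8 -196.2  227.1] yhead 94.6 tilt 0.04 F [ 0.   -0.05  0.08] open 11.7 ff 25.0 j6 -2.2
shift mm [-0.2  0.2 -0.5]
0.12 42 [ 0.5431 -0.2006  0.1251] [0.0203 0.0203 0.0094]
0.13 97 [ 0.5398 -0.197   0.1351] [0.0254 0.0257 0.0089]
0.14 18 [ 0.5376 -0.1994  0.145 ] [0.0137 0.0161 0.0099]
0.15 11 [ 0.5411 -0.1987  0.1552] [0.0061 0.0056 0.0074]
0.16 11 [ 0.5416 -0.2     0.1651] [0.0077 0.007  0.0093]
0.17 30 [ 0.5407 -0.1962  0.1757] [0.0143 0.0179 0.0077]
0.18 14 [ 0.5416 -0.1983  0.1848] [0.0065 0.0057 0.0096]
0.19 13 [ 0.5414 -0.1985  0.1955] [0.0063 0.0063 0.0088]
0.2 12 [ 0.5407 -0.1971  0.2047] [0.0061 0.0068 0.008 ]
0.21 5 [ 0.543  -0.1994  0.2121] [0.0011 0.006  0.0031]
0.22 16 [ 0.5503 -0.1972  0.2267] [0.0041 0.0287 0.0064]
```

View pics/v7.png

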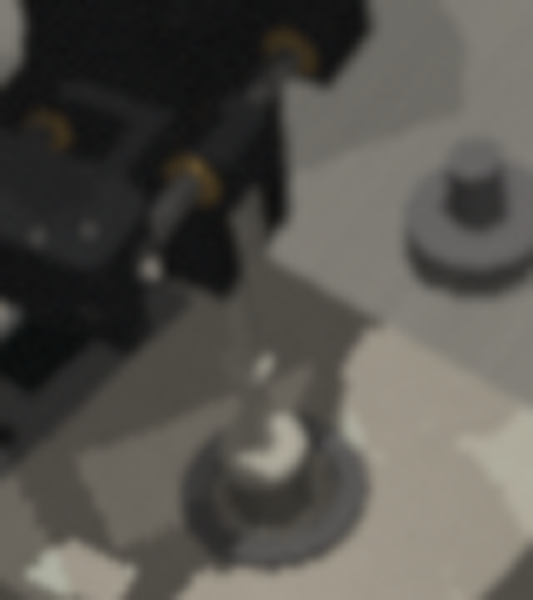

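The holder enters the bore centred (holder about 268,480, collar about 275,490), with under 1 mm error. I lower the remaining 59 mm.

```bash
cd .;
python3 -m inch '[[[-0.3,0,2],0],[[-0.3,0,6],0],[[-0.3,0,12],0],[[-0.3,0,18],0],[[-0.3,0,24],0],[[-0.3,0,28],0],[[-0.3,0,31],0],[[-0.3,0,32],0]]'
python3 -m inch '[[[0,0,2],0],[[0,0,6],0],[[0,0,11],0],[[0,0,17],0],[[0,0,22],0],[[0,0,25],0],[[0,0,26.5],0],[[0,0,27],0]]'
python3 -m inch '[[[0,0,0],0],[[0,0,0],0],[[0,0,0],0],[[0,0,0],0],[[0,0,0],0],[[0,0,0],0],[[0,0,0],0],[[0,0,0],0]]'
python3 g.py 541 -196 167.7
python3 - <<'E'
from h import *
a=snap('scene','s8');P=cloud(a).reshape(-1,3);x,y,z=P.T
m=(abs(x-.54)<.01)&(abs(y+.197)<.01)&(z>.10)&(z<.16);q=P[m]
for lo in np.arange(.10,.16,.004):
    k=q[(q[:,2]>=lo)&(q[:,2]<lo+.004)]
    if len(k): print(round(lo,3),len(k),((k.max(0)+k.min(0))/2).round(4),np.ptp(k,axis=0).round(4))
cv2.imwrite('pics/v8.png',cv2.resize(a['color'][220:300,210:280],(525,600),interpolation=2))
E
```

```text
time_s: 19.27
eef_pos: [0.5411, -0.1961, 0.1949]
eef_rot: [-0.0, -0.04, 0.999, 0.0]
wrist_force: [-0.1, -0.4, -0.4]
opening: 0.0119
finger_force: 25.0
time_s: 19.93
eef_pos: [0.5412, -0.1962, 0.1682]
eef_rot: [-0.0, -0.04, 0.999, 0.0]
wrist_force: [-0.9, 0.0, -0.4]
opening: 0.0114
finger_force: 25.0
time_s: 20.6
eef_pos: [0.5412, -0.1962, 0.1686]
eef_rot: [-0.0, -0.04, 0.999, -0.0]
wrist_force: [0.4, 0.2, 0.4]
opening: 0.0119
finger_force: 25.0
t 20.6 p [ 541.2 -196.2  168.6] yhead 94.59 tilt 0.0 F [0.45 0.22 0.43] open 11.9 ff 25.0 j6 -2.2
shift mm [0.2 0.2 0.9]
0.1 4 [ 0.5429 -0.1978  0.1017] [0.0033 0.0045 0.0026]
0.104 5 [ 0.5422 -0.1985  0.1057] [0.0042 0.0056 0.0023]
0.108 1 [ 0.5427 -0.1999  0.1084] [0. 0. 0.]
0.112 5 [ 0.5421 -0.196   0.1145] [0.0093 0.0162 0.0027]
0.116 20 [ 0.5402 -0.1982  0.1181] [0.0134 0.013  0.0034]
0.12 9 [ 0.5404 -0.1999  0.1221] [0.0094 0.0063 0.0037]
0.124 4 [ 0.5434 -0.1979  0.126 ] [0.0052 0.0051 0.0037]
0.128 5 [ 0.5424 -0.2001  0.13  ] [0.0052 0.003  0.0036]
0.132 6 [ 0.5415 -0.1976  0.1339] [0.0061 0.0045 0.0035]
0.136 5 [ 0.5421 -0.1978  0.1386] [0.0043 0.0059 0.0022]
0.14 4 [ 0.5434 -0.2001  0.1433] [0.0029 0.0044 0.001 ]
0.144 4 [ 0.5421 -0.199   0.146 ] [0.0037 0.0033 0.0032]
0.148 3 [ 0.5417 -0.1994  0.1484] [0.0033 0.0055 0.0007]
0.152 2 [ 0.545  -0.1992  0.1551] [0.0023 0.0004 0.001 ]
```

View pics/v8.png

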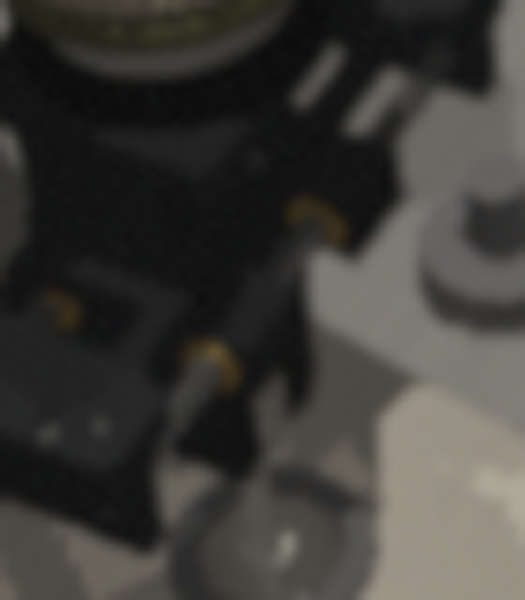

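The ring (crop about 283,545) is centred in the collar at about 117 mm. I trim 1 mm down and hold for the reading.

```bash
cd .;
python3 -m inch '[[[0,0,0.3],0],[[0,0,0.6],0],[[0,0,1],0],[[0,0,1],0],[[0,0,1],0],[[0,0,1],0],[[0,0,1],0],[[0,0,1],0]]'
Z='[[[0,0,0],0],[[0,0,0],0],[[0,0,0],0],[[0,0,0],0],[[0,0,0],0],[[0,0,0],0],[[0,0,0],0],[[0,0,0],0]]'; true
python3 -m inch '[[[0,0,0],0],[[0,0,0],0],[[0,0,0],0],[[0,0,0],0],[[0,0,0],0],[[0,0,0],0],[[0,0,0],0],[[0,0,0],0]]' >/dev/null
python3 -m inch '[[[0,0,0],0],[[0,0,0],0],[[0,0,0],0],[[0,0,0],0],[[0,0,0],0],[[0,0,0],0],[[0,0,0],0],[[0,0,0],0]]' >/dev/null
python3 -m inch '[[[0,0,0],0],[[0,0,0],0],[[0,0,0],0],[[0,0,0],0],[[0,0,0],0],[[0,0,0],0],[[0,0,0],0],[[0,0,0],0]]' >/dev/null
python3 -m inch '[[[0,0,0],0],[[0,0,0],0],[[0,0,0],0],[[0,0,0],0],[[0,0,0],0],[[0,0,0],0],[[0,0,0],0],[[0,0,0],0]]' >/dev/null
python3 -m inch '[[[0,0,0],0],[[0,0,0],0],[[0,0,0],0],[[0,0,0],0],[[0,0,0],0],[[0,0,0],0],[[0,0,0],0],[[0,0,0],0]]' >/dev/null
python3 -m inch '[[[0,0,0],0],[[0,0,0],0],[[0,0,0],0],[[0,0,0],0],[[0,0,0],0],[[0,0,0],0],[[0,0,0],0],[[0,0,0],0]]' >/dev/null
python3 g.py 541 -196 167.7
python3 -c "
from station import manip
print(manip.finish_job())"
```

```text
time_s: 21.32
eef_pos: [0.5412, -0.1962, 0.1676]
eef_rot: [0.0, -0.04, 0.999, -0.0]
wrist_force: [0.2, 0.3, -0.9]
opening: 0.0116
finger_force: 25.0
t 25.32 p [ 541.2 -196.2  167.6] yhead 94.6 tilt 0.0 F [ 0.66 -0.48 -1.44] open 11.6 ff 25.0 j6 -2.2
shift mm [ 0.2  0.2 -0.1]
the job is handed in; nothing more can be done
None
```

The dust plug stands on the bench and I handed the job in with the sample stem held still and centred in the bore at ring depth after a 4 s hold; `finish_job()` returned no verdict, so I can't confirm the pass.

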